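# Press the tilt mount's corner to its set mark

### The job

Check the spring of the mirror tilt mount: with the fingertips, press down on the orange cap at the plate's corner until the black pointer stands in the green band of the scale flag, keep it there for about two seconds, then let go so that the plate springs fully back up. Do not drive the pointer on past the green deep into the flag's red part, do not touch the mirror, the pointer or the flag, and do not lift, shift or tip the mount, which stands loose. Leave the tin of pins, the petri dish and the bottle where they are.

Things in the scene. Friction and masses are not known exactly. Their poses are not given: they have to be found in the camera images.
- mount: Loose tilt mount, about 1 kg; -x side roughly to the robot. Origin on the worktop, z up. Aluminium base 12 mm high, x -50 to 50, y -115 to 85 mm. A dark plate (90 x 100 x 8 mm, top 66 mm up) is hinged near its +y end, covering y -30 to 70. A white upright scale, 8 x 34 mm, top 86 mm up, stands at x 32, y -92 mm, marked on its -x face.
- tilt_plate (a joint): Plate angle (rad): 0 at rest, level against its stop; grows as its -y side is pressed down; hard stop 0.30. Hinge line along the mount's x axis at y 60, z 62 mm of its frame. The cap is 75 mm, the pointer tip 150 mm from it, so the tip sinks twice as far as the cap. Spring force at the cap: 3 N to start, 9 N near the stop.
- press_pad: Orange round cap, 24 mm across, 7 mm proud of the plate at its corner on the -x, -y side; press it straight down. Origin at the centre of its top face, at rest 73 mm over the worktop, at x -28, y -15 mm in the mount's frame.
- pointer: Black pointer bar on the plate, reaching from its -y edge to the scale, 3 mm thick and 3 mm high near the tip. Origin at its tip, at rest at x 20, y -90, z 62 mm in the mount's frame; it sinks in front of the scale as the cap is pressed.
- mark_flag: Flag on the scale, 16 mm wide: green band 8 mm high, red band 10 mm high right below it. Origin at the centre of the green band, whose height differs from run to run (28 to 46 mm over the worktop; pointer at rest 62 mm). The pointer is in the green when its origin is within 4 mm of this height.
- mirror: Round mirror, 44 mm across, face up, on the plate; origin at the centre of its face, at x = 8, y = 30 mm in the mount's frame. Not to be touched.
- pin_tin: Loose white round tin, 52 mm across, 23 mm high, beside the mount's -x edge; origin at the centre of its underside. Leave alone.
- petri_dish: Loose petri dish, 60 mm across, 15 mm high, beside the mount's -x edge; origin at the centre of its underside. Leave alone.
- bottle: Loose glass bottle with red cap, 56 mm across, 115 mm high, behind the mount (+x side); origin at the centre of its underside. Leave alone.

How it is judged:
By the outcome, as a careful person would: the job done as asked, in the order asked, and still so for the second after the job is handed in, with the robot touching nothing.
It also fails if it takes over 35 s, if anything falls off the work surface, if the arm or the gripper's body presses on something with over 40 N, if the wrist force passes 120 N, or if a joint passes its speed limit or range.

### The arm

A 7-joint arm with a two-finger parallel gripper is mounted at the origin on the work surface; the furniture and walls round the work are solid. World frame = base frame: x ahead of the robot, y to its left, z up, the work surface at z = 0. Lengths are in m, angles in rad, forces in N, time in s.
With the tool pointing down it reaches from about 0.425 to 0.825 m from the base axis. Payload 3.6 kg.
Tool frame: the origin (TCP) lies midway between the tips of the shut fingers; the grasp point (between the pads) lies 19 mm behind it; z points along the fingers, y is the line along which they close (so a half turn about z gives the same grasp; the last joint's range is limited). The gripper opens to 93 mm and grips with 3 to 60 N. Pads are 15 mm wide; open, the fingers measure 128 mm over their backs; the gripper's body (75 mm by 188 mm) begins 65 mm behind the grasp point.
Start: joints at [1.089, 0.615, -0.013, 1.423, 0.008, 1.103, -0.04], TCP at [0.286, -0.584, 0.19] pointing down, gripper open.
Joint ranges: [-3.12, 3.12], [-0.3, 2.06], [-1.34, 1.32], [0.26, 2.42], [-1.36, 4.5], [0.01, 1.98], [-2.84, 2.84]. Speed limits (rad/s): [2.79, 2.79, 3.14, 3.14, 3.14, 3.14, 3.14].

### API

Orientations are given as [roll, pitch, yaw] about the fixed x, y, z axes, in that order (R = Rz(yaw) Ry(pitch) Rx(roll)).
In Python, from rig import arm, viewer gives the robot as it stands. Calls block until the motion is done:
- arm.movep(position, orientation): joint-space move of the TCP to a pose.
- arm.movel(position, vel=0.15, rotation=None, force_limit=None): straight line of the TCP; rotation=None keeps the orientation; vel is the mean speed in m/s. With force_limit (N) it stops when the force on the tool has changed by that much, and returns True; else False.
- arm.move_joints(angles): joint-space move.
- arm.set_gripper(opening): finger opening in m; the grip force is fixed at half the most; returns when the fingers have stopped.
- arm.hold(seconds).
- arm.inverse_kinematics(position, orientation): joint angles nearest the present ones, or None.
- arm.get_state(): the state.
- viewer.grab_frame(name): name is "scene" or "top" or "wrist"; returns the picture (400x640x3 uint8, red, green, blue); there is no depth.
- viewer.camera_model(name): a dict with "mtx" (3x3 intrinsics, pixels), "position" and "orientation" of the camera in the world; the wrist camera has in their place "hand_eye" (4x4, takes a point from camera to tool coordinates, whose origin is the TCP and whose axes are the flange's). Camera axes: x right, y down, z forward; pixel columns grow to the right and rows downward; lengths in m; the calibration is good to about 2 mm. A picture is of the moment at which its call begins: read the wrist's pose just before it. camera_model takes no time and is no camera call.
A pose or a line that the arm cannot do raises arm.MotionError and nothing moves.
- arm.hand_in(): hands the job in; it is judged then, once.
The state is a dict: "time": time; "joint_positions": joint angles; "joint_vel": joint speeds; "tau": joint torques, N m; "eef_pos": TCP position; "eef_rot": TCP orientation; "contact_force": force on the tool from outside, world axes, zero at the start; "moment": the same for the moment, N m; "finger_gap": finger opening in m; "grasp_force": force on a finger pad.
Only numpy, scipy, OpenCV 4.12 (cv2) and the standard library are available. Lean on these libraries where they do the work, as an engineer would, in place of code of your own. Each camera call takes 0.05 s, during which the arm holds its last target. There are 200 camera calls.

## Working session

There is one attempt and no reset: what is moved stays moved. The work goes in short steps, each a Python script; the robot and the scene stay as the last script left them, time stands still between calls to the robot, and variables do not carry over. Pictures are saved under pics/ and viewed, at most 10 in all, crops included, and the job is handed in when it is done.

```bash
mkdir -p pics; python3 - <<'E'
from rig import arm, viewer
import cv2, json
for n in("scene","top"):
    cv2.imwrite(f"pics/{n}0.png",viewer.grab_frame(n)[:,:,::-1])
    m=viewer.camera_model(n);print(n,m)
s=arm.get_state();print(s["time"],s["eef_pos"],s["eef_rot"],s["contact_force"])
print(viewer.camera_model("wrist"))
E
```

```text
scene {'mtx': array([[443.81997966,   0.        , 323.56441773],
       [  0.        , 443.81997966, 211.82857663],
       [  0.        ,   0.        ,   1.        ]]), 'position': array([0.03931271, 0.44021396, 0.44730756]), 'orientation': array([-2.04125134,  0.02561032, -2.42164925])}
top {'mtx': array([[504.58776654,   0.        , 325.67127644],
       [  0.        , 504.58776654, 200.58464686],
       [  0.        ,   0.        ,   1.        ]]), 'position': array([ 0.48542093, -0.13142343,  0.92960976]), 'orientation': array([-3.10278778,  0.01531068, -1.5523314 ])}
0.1 [ 0.28518668 -0.5832258   0.18869038] [-3.13926634e+00  2.70790109e-05  4.54820698e-01] [-0.06628648  0.70354016 -0.34413181]
{'mtx': array([[329.22382668,   0.        , 317.39721624],
       [  0.        , 329.22382668, 207.94304877],
       [  0.        ,   0.        ,   1.        ]]), 'hand_eye': array([[-3.02858085e-04, -9.68033441e-01, -2.50820983e-01,
         6.94223537e-02],
       [ 9.99998734e-01,  9.87065040e-05, -1.58841934e-03,
         2.46285445e-04],
       [ 1.56240070e-03, -2.50821146e-01,  9.68032185e-01,
        -1.95444620e-01],
       [ 0.00000000e+00,  0.00000000e+00,  0.00000000e+00,
         1.00000000e+00]])}
```

View pics/scene0.png

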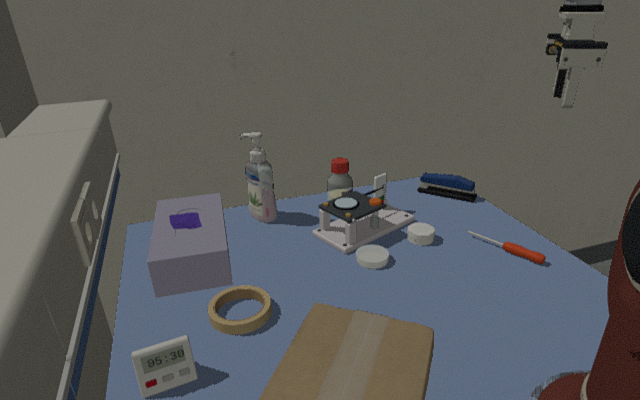

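View pics/top0.png

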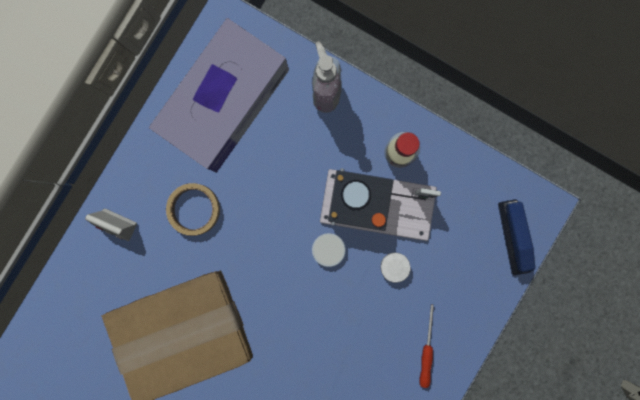

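The top view shows the mount near (380,205), orange cap at (379,220), mirror at (356,195), and the scale at the right end (430,192). Next I cast rays for these points and crop the scale in the scene view.

```bash
cat > h.py <<'E'
import numpy as np, cv2
from scipy.spatial.transform import Rotation as R
from rig import arm, viewer
def cam(name,st=None):
    m=viewer.camera_model(name)
    if name!="wrist": return m["mtx"],R.from_euler("xyz",m["orientation"]).as_matrix(),np.array(m["position"])
    st=st or arm.get_state(); H=m["hand_eye"]; Rt=R.from_euler("xyz",st["eef_rot"]).as_matrix()
    return m["mtx"],Rt@H[:3,:3],np.array(st["eef_pos"])+Rt@H[:3,3]
def ray(c,uv):
    d=c[1]@np.linalg.inv(c[0])@np.array([uv[0],uv[1],1.]); return c[2],d/np.linalg.norm(d)
def onz(c,uv,z):
    p,d=ray(c,uv); return p+d*(z-p[2])/d[2]
def proj(c,P):
    q=c[0]@(c[1].T@(np.array(P)-c[2])); return q[:2]/q[2]
def blob(mask,box):
    u0,v0,u1,v1=box; m=np.zeros_like(mask); m[v0:v1,u0:u1]=mask[v0:v1,u0:u1]
    n,l,s,c=cv2.connectedComponentsWithStats(m); i=1+np.argmax(s[1:,4]); return c[i],s[i],(l==i).astype(np.uint8)
E
python3 - <<'E'
from h import *
im=cv2.imread("pics/top0.png"); hsv=cv2.cvtColor(im,cv2.COLOR_BGR2HSV); c=cam("top")
org=cv2.inRange(hsv,(4,150,110),(16,255,255))
cap,s,_=blob(org,(360,205,400,235)); print("cap",cap,s)
C=onz(c,cap,.073);print(C)
# mirror: bright bluish within plate
mir=cv2.inRange(im,(110,110,90),(255,255,255))
mc,s,m=blob(mir,(338,178,376,212)); print("mirror",mc,s); M=onz(c,mc,.069);print(M,np.linalg.norm((C-M)[:2]),"expect .0576")
d=(C-M)[:2]; yaw1=np.arctan2(d[1],d[0])-np.arctan2(-45,-36)
# base: white minAreaRect
w=cv2.inRange(hsv,(0,0,100),(180,45,255))|cv2.inRange(im,(0,0,0),(70,70,70))
cc,s,m=blob(cv2.inRange(hsv,(0,0,95),(180,50,255)),(315,165,442,246)); print(s)
r=cv2.minAreaRect(cv2.findNonZero(m)); bx=cv2.boxPoints(r); B=np.array([onz(c,b,.012)[:2] for b in bx]);print(B,[np.linalg.norm(B[i]-B[i-1]) for i in range(4)])
yaw=yaw1; print("yaw",np.unwrap([0,yaw1]))
def Rz(a):return np.array([[np.cos(a),-np.sin(a)],[np.sin(a),np.cos(a)]])
O=C[:2]-Rz(yaw)@[-.028,-.015];print("O",O,"basecenter",B.mean(0),"pred",O+Rz(yaw)@[0,-.015])
a=im[150:250,310:450]; b=cv2.imread("pics/scene0.png")[150:250,300:440]
cv2.imwrite("pics/crop0.png",cv2.resize(np.vstack([a,b]),None,fx=3,fy=3,interpolation=cv2.INTER_CUBIC)[:600])
cv2.imwrite("pics/crop1.png",np.hstack([cv2.resize(x,None,fx=2.85,fy=2.85,interpolation=cv2.INTER_CUBIC) for x in(a,b)]))
E
```

```text
cap [378.19548872 219.36090226] [372 213  13  13 133]
[ 0.48819945 -0.20725371  0.073     ]
mirror [355.54509804 194.15490196] [343 182  26  25 510]
[ 0.53047727 -0.16840148  0.069     ] 0.057418727039620615 expect .0576
[ 385  195   49   46 1682]
[[ 0.46116354 -0.22470892]
 [ 0.5350089  -0.23420421]
 [ 0.52507232 -0.31344277]
 [ 0.45138866 -0.3037324 ]] [np.float64(0.07962574221223588), np.float64(0.07445332408800602), np.float64(0.07985916291797826), np.float64(0.07432074731318186)]
yaw [ 0.         -0.15285564]
O [ 0.51815689 -0.19669191] basecenter [ 0.49315835 -0.26902208] pred [ 0.51587298 -0.21151702]
```

View pics/crop1.png

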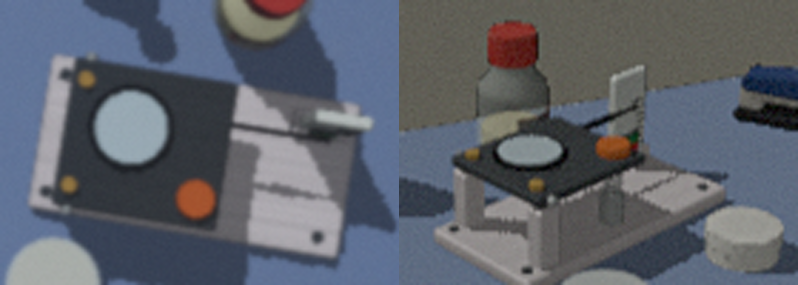

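Pose agrees across cues: yaw is about -0.14 and the cap–mirror distance is 57.4 mm (57.6 expected). In the scene view the flag's green/red is low, just right of the cap. Now I check the reach for a viewing pose and the press pose, with the camera on the mount's -x side.

```bash
python3 - <<'E'
from h import *
im=cv2.imread("pics/scene0.png"); c=cam("scene")
yaw=-.14; C=np.array([.4882,-.2073,.073]); Rm=R.from_euler("z",yaw).as_matrix()
O=C-Rm@[-.028,-.015,.073]; print("O",O)
crop=im[190:215,372:392].astype(int)
g=(crop[:,:,1]-np.maximum(crop[:,:,2],crop[:,:,0])>12); r=(crop[:,:,2]-crop[:,:,1]>40)&0==0
v,u=np.nonzero(g); print("green px",list(zip(u+372,v+190)))
for uv in zip(u+372,v+190):
    p,d=ray(c,uv); n=Rm[:,0]; q=p+d*((O+Rm@[.028,0,0]-p)@n)/(d@n); print((Rm.T@(q-O)*1000).round(1))
for tilt in(0,.3,.5,.6):
  for z in (.14,.078):
    for dy in(np.pi,0,np.pi/2,-np.pi/2):
      M=Rm@R.from_euler("y",-tilt).as_matrix()@R.from_euler("xyz",[np.pi,0,dy]).as_matrix()
      M2=Rm@R.from_euler("y",tilt).as_matrix()@R.from_euler("xyz",[np.pi,0,dy]).as_matrix()
      for s,X in((-1,M),(1,M2)):
        q=arm.inverse_kinematics([C[0],C[1],z],R.from_matrix(X).as_euler("xyz"))
        print(tilt,z,round(dy,2),s,None if q is None else np.round(q,2), "cam off",(X@[.069,0,-.195]).round(3) if q is not None else "")
E
```

```text
O [ 0.51801919 -0.19635397  0.        ]
green px [(np.int64(381), np.int64(197)), (np.int64(382), np.int64(197)), (np.int64(383), np.int64(197)), (np.int64(381), np.int64(198)), (np.int64(382), np.int64(198)), (np.int64(383), np.int64(198)), (np.int64(381), np.int64(199)), (np.int64(382), np.int64(199))]
[ 28.  -96.8  33.8]
[  28.  -100.    32.7]
[  28.  -103.3   31.6]
[ 28.  -96.9  31.3]
[  28.  -100.2   30.2]
[  28.  -103.4   29.2]
[ 28.  -97.   28.9]
[  28.  -100.3   27.8]
0 0.14 3.14 -1 [ 0.8   0.57 -0.68  1.82  0.44  0.91  1.35] cam off [-0.068  0.01   0.195]
0 0.14 3.14 1 [ 0.8   0.57 -0.68  1.82  0.44  0.91  1.35] cam off [-0.068  0.01   0.195]
0 0.14 0 -1 [ 0.3   0.49  0.09  1.84 -0.06  0.82 -1.29] cam off [ 0.068 -0.01   0.195]
0 0.14 0 1 [ 0.3   0.49  0.09  1.84 -0.06  0.82 -1.29] cam off [ 0.068 -0.01   0.195]
0 0.14 1.57 -1 [ 0.56  0.5  -0.29  1.83  0.19  0.84  0.03] cam off [0.01  0.068 0.195]
0 0.14 1.57 1 [ 0.56  0.5  -0.29  1.83  0.19  0.84  0.03] cam off [0.01  0.068 0.195]
0 0.14 -1.57 -1 [ 0.01  0.53  0.53  1.85 -0.35  0.86 -2.57] cam off [-0.01  -0.068  0.195]
0 0
[... 4230 characters left out ...]
am off [0.119 0.053 0.161]
0.6 0.14 -1.57 -1 [ 1.26  0.6  -1.14  2.35  1.9   0.43  1.58] cam off [-0.119 -0.053  0.161]
0.6 0.14 -1.57 1 [-0.02  0.92  0.68  1.32 -0.27  1.62 -2.62] cam off [ 0.099 -0.084  0.161]
0.6 0.078 3.14 -1 None cam off 
0.6 0.078 3.14 1 [ 0.62  0.99 -0.66  1.33  0.47  1.62  1.32] cam off [ 0.053 -0.007  0.2  ]
0.6 0.078 0 -1 None cam off 
0.6 0.078 0 1 [ 0.21  0.91  0.19  1.35 -0.02  1.48 -1.33] cam off [ 0.165 -0.023  0.122]
0.6 0.078 1.57 -1 None cam off 
0.6 0.078 1.57 1 [ 0.4   0.91 -0.19  1.34  0.2   1.51  0.02] cam off [0.119 0.053 0.161]
0.6 0.078 -1.57 -1 None cam off 
0.6 0.078 -1.57 1 [-0.02  0.99  0.67  1.36 -0.32  1.52 -2.61] cam off [ 0.099 -0.084  0.161]
```

```bash
python3 - <<'E'
from h import *
Rm=R.from_euler("z",-.14).as_matrix()
arm.set_gripper(0.0)
rot=R.from_matrix(Rm@R.from_euler("y",-.35).as_matrix()@R.from_euler("xyz",[np.pi,0,np.pi]).as_matrix()).as_euler("xyz")
arm.movep([.488,-.207,.135],rot)
arm.hold(.2)
s=arm.get_state(); im=viewer.grab_frame("wrist"); np.save("w1.npy",np.r_[s["eef_pos"],s["eef_rot"]])
cv2.imwrite("pics/w1.png",im[:,:,::-1]); print(s["time"],s["eef_pos"],s["contact_force"],s["finger_gap"])
E
```

```text
3.325 [ 0.48807837 -0.20792322  0.13498213] [-0.24134828  1.04416184  0.2795836 ] 0.0007826832283216829
```

View pics/w1.png

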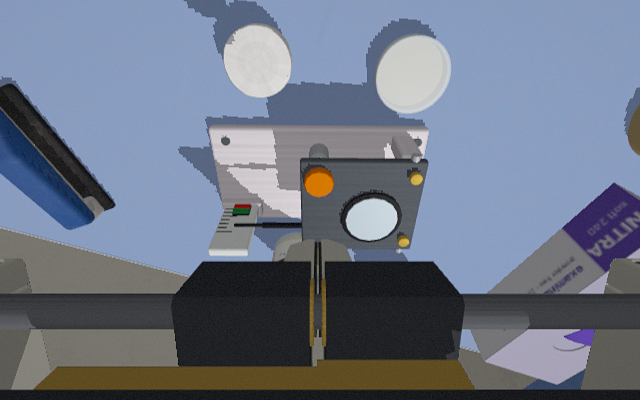

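The wrist view shows the cap at (319,183), mirror at (370,217), pointer tip near (235,225), and the flag with green at (241,211) and red at (242,207).

```bash
python3 - <<'E'
from h import *
im=cv2.imread("pics/w1.png"); hsv=cv2.cvtColor(im,cv2.COLOR_BGR2HSV); w=np.load("w1.npy")
c=cam("wrist",dict(eef_pos=w[:3],eef_rot=w[3:]))
cap,s,_=blob(cv2.inRange(hsv,(8,200,150),(18,255,255)),(295,160,340,205)); print("cap",cap,s); C=onz(c,cap,.073)
mc,s,_=blob(cv2.inRange(im,(140,140,110),(255,255,255)),(335,190,405,243)); M=onz(c,mc,.0705); print("mir",mc,s)
d=(C-M)[:2]; print(C,M,np.linalg.norm(d),"yaw",np.arctan2(d[1],d[0])-np.arctan2(-45,-36))
yaw=-.14; Rm=R.from_euler("z",yaw).as_matrix(); O=C-Rm@[-.028,-.015,.073]; print("O",O)
def face(uv,x):
    p,dd=ray(c,uv); n=Rm[:,0]; return Rm.T@(p+dd*((O+Rm@[x,0,0]-p)@n)/(dd@n)-O)*1000
gm=cv2.inRange(hsv,(45,80,30),(85,255,255)); rm=cv2.inRange(hsv,(0,150,80),(6,255,255))|cv2.inRange(hsv,(174,150,80),(180,255,255))
for n,m in(("g",gm),("r",rm)):
    b,s,_=blob(m,(225,195,260,225)); print(n,b,s,[face(b,x).round(1) for x in(.027,.03)])
print("pred tip",proj(c,O+Rm@[.02,-.09,.062]),"scale top front corners",[proj(c,O+Rm@[x,y,.086]) for x in(.028,.032) for y in(-.109,-.075)])
x=im[170:265,195:345]; cv2.imwrite("pics/w1c.png",cv2.resize(x,None,fx=5,fy=5,interpolation=cv2.INTER_NEAREST))
E
```

```text
cap [318.83424408 183.72677596] [305 172  29  25 549]
mir [371.31632047 218.99347181] [ 346  198   52   43 1685]
[ 0.48642014 -0.20643656  0.073     ] [ 0.52841506 -0.1674192   0.0705    ] 0.05732300905486381 yaw -0.14739496032711408
O [ 5.16239339e-01 -1.95490527e-01  1.38777878e-17]
g [240.36363636 210.86363636] [232 208  18   6  88] [array([ 27. , -91.5,  31.1]), array([ 30. , -92.8,  26.9])]
r [242.59090909 205.84090909] [234 204  17   4  44] [array([ 27. , -91. ,  22.4]), array([ 30. , -92.2,  18. ])]
pred tip [234.39583646 224.37345799] scale top front corners [array([207.36072186, 249.30760001]), array([247.69970659, 249.20554978]), array([208.26366294, 252.84763651]), array([248.2753015, 252.7464405])]
```

View pics/w1c.png

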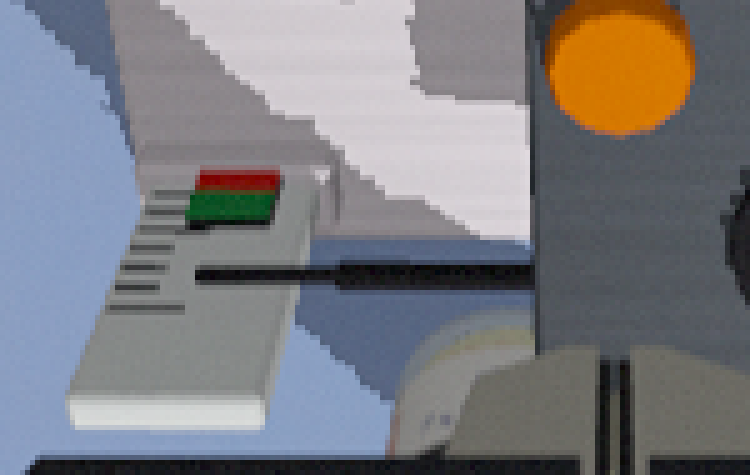

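```bash
python3 - <<'E'
from h import *
Rm=R.from_euler("z",-.145).as_matrix(); C=np.array([.4868,-.2066,.073]); O=C-Rm@[-.028,-.015,.073]
H=viewer.camera_model("wrist")["hand_eye"]; out=[]
for x in(-.08,-.05,-.028,0):
  for z in(.10,.12,.14):
    for y in(-.015,.01,-.165):
      for t in(.35,.45,.55,.65):
        X=Rm@R.from_euler("y",-t).as_matrix()@R.from_euler("xyz",[np.pi,0,np.pi]).as_matrix()
        T=O+Rm@[x,y,z]; q=arm.inverse_kinematics(T,R.from_matrix(X).as_euler("xyz"))
        if q is None or q[5]<.08 or abs(q[2])>1.1 or q[3]>2.36: continue
        cp=Rm.T@(T+X@H[:3,3]-O); e=np.degrees(np.arctan2(cp[2]-.03,.028-cp[0])); out.append((round(e,1),x,y,z,t,np.round(q,2)))
out.sort(key=lambda o:o[0]); [print(*o) for o in out[:12]]
E
```

```text
40.2 -0.08 -0.165 0.1 0.45 [ 1.33  0.56 -0.7   2.19  0.64  0.16  1.58]
41.8 -0.08 -0.165 0.14 0.55 [ 1.49  0.53 -0.87  2.21  0.62  0.13  1.62]
42.8 -0.08 -0.165 0.12 0.45 [ 1.38  0.54 -0.78  2.16  0.58  0.22  1.63]
43.8 -0.08 -0.015 0.1 0.35 [ 0.79  0.42 -0.44  2.31  0.66  0.14  1.19]
43.8 -0.08 0.01 0.1 0.35 [ 0.67  0.4  -0.37  2.33  0.68  0.11  1.11]
43.8 -0.08 -0.165 0.1 0.35 [ 1.28  0.56 -0.71  2.11  0.57  0.32  1.61]
43.8 -0.05 -0.015 0.1 0.45 [ 1.13  0.59 -0.98  2.32  1.63  0.39  0.24]
43.8 -0.05 -0.165 0.1 0.45 [ 1.26  0.58 -0.68  2.13  0.63  0.19  1.56]
45.1 -0.08 -0.015 0.14 0.45 [ 0.91  0.34 -0.55  2.35  0.61  0.09  1.26]
45.1 -0.08 -0.165 0.14 0.45 [ 1.43  0.52 -0.85  2.14  0.52  0.28  1.68]
45.2 -0.05 -0.165 0.14 0.55 [ 1.41  0.54 -0.82  2.16  0.6   0.14  1.61]
45.5 -0.028 -0.165 0.12 0.55 [ 1.29  0.57 -0.71  2.14  0.66  0.09  1.54]
```

```bash
cat >> h.py <<'E'
Rm=R.from_euler("z",-.145).as_matrix(); C0=np.array([.4868,-.2066,.073]); O=C0-Rm@[-.028,-.015,.073]
def trot(t): return R.from_matrix(Rm@R.from_euler("y",-t).as_matrix()@R.from_euler("xyz",[np.pi,0,np.pi]).as_matrix()).as_euler("xyz")
E
python3 - <<'E'
from h import *
arm.movel(O+Rm@[-.08,-.015,.10],vel=.1,rotation=trot(.35)); arm.hold(.3)
s=arm.get_state(); rgb=viewer.grab_frame("wrist"); im=rgb[:,:,::-1].copy(); cv2.imwrite("pics/w2.png",im); print(s["time"],s["eef_pos"])
c=cam("wrist",s); hsv=cv2.cvtColor(im,cv2.COLOR_BGR2HSV)
o=cv2.inRange(hsv,(8,200,150),(18,255,255)); cap,st,_=blob(o,(0,0,640,400)); print("cap",onz(c,cap,.073),st)
def face(uv,x):
    p,dd=ray(c,uv); n=Rm[:,0]; return Rm.T@(p+dd*((O+Rm@[x,0,0]-p)@n)/(dd@n)-O)*1000
pg=proj(c,O+Rm@[.027,-.092,.03]).astype(int); print("flag pred",pg,"tip pred",proj(c,O+Rm@[.02,-.09,.062]),"scale top",[proj(c,O+Rm@[.028,y,.086]) for y in(-.109,-.075)])
u=pg[0]
for v in range(pg[1]-12,pg[1]+30): print(v,im[v,u-1:u+2].mean(0).astype(int)[::-1],face((u,v),.027)[2].round(1),end=" | ")
x0,y0=max(u-60,0),max(pg[1]-40,0)
cv2.imwrite("pics/w2c.png",cv2.resize(im[y0:y0+95,x0:x0+150],None,fx=5,fy=5,interpolation=cv2.INTER_NEAREST));print("crop",x0,y0)
E
```

```text
4.4583 [ 0.43578319 -0.19924658  0.10021639]Traceback (most recent call last):
  File "<stdin>", line 5, in <module>
  File "h.py", line 17, in blob
    n,l,s,c=cv2.connectedComponentsWithStats(m); i=1+np.argmax(s[1:,4]); return c[i],s[i],(l==i).astype(np.uint8)
                                                     ~~~~~~~~~^^^^^^^^^
    return _wrapfunc(a, 'argmax', axis=axis, out=out, **kwds)
    return bound(*args, **kwds)
ValueError: attempt to get argmax of an empty sequence
```

Cap is hidden behind the fingers here, as it should be; analyse the flag only.

```bash
python3 - <<'E'
from h import *
s=arm.get_state(); im=cv2.imread("pics/w2.png"); c=cam("wrist",s)
def face(uv,x):
    p,dd=ray(c,uv); n=Rm[:,0]; return Rm.T@(p+dd*((O+Rm@[x,0,0]-p)@n)/(dd@n)-O)*1000
pg=proj(c,O+Rm@[.027,-.092,.03]).astype(int); print("flag pred",pg,"tip pred",proj(c,O+Rm@[.02,-.09,.062]),"scale top",[proj(c,O+Rm@[.028,y,.086]) for y in(-.109,-.075)])
u=pg[0]
for v in range(pg[1]-14,pg[1]+16): print(v,im[v,u-1:u+2].mean(0).astype(int)[::-1],face((u,v),.027)[2].round(1))
x0,y0=max(u-60,0),max(pg[1]-40,0)
cv2.imwrite("pics/w2c.png",cv2.resize(im[y0:y0+95,x0:x0+150],None,fx=5,fy=5,interpolation=cv2.INTER_NEAREST));print("crop",x0,y0)
E
```

```text
flag pred [239 274] tip pred [233.54248987 295.55275228] scale top [array([206.60302783, 324.20281826]), array([246.7150674 , 324.13960315])]
260 [117 113 117] 9.1
261 [70 67 71] 10.6
262 [20 20 26] 12.0
263 [19 22 26] 13.5
264 [21 23 26] 15.0
265 [23 21 27] 16.4
266 [18 22 25] 17.8
267 [23 23 30] 19.3
268 [29 28 31] 20.7
269 [16 20 22] 22.1
270 [23 22 27] 23.5
271 [23 25 30] 24.8
272 [21 26 27] 26.2
273 [24 26 30] 27.6
274 [24 24 27] 28.9
275 [19 23 28] 30.3
276 [25 23 28] 31.6
277 [23 23 25] 32.9
278 [20 23 26] 34.3
279 [20 24 26] 35.6
280 [22 21 26] 36.9
281 [23 27 28] 38.2
282 [24 26 27] 39.4
283 [24 27 29] 40.7
284 [23 22 25] 42.0
285 [19 23 24] 43.2
286 [24 25 29] 44.5
287 [22 22 24] 45.7
288 [19 24 28] 47.0
289 [25 25 29] 48.2
crop 179 234
```

View pics/w2c.png

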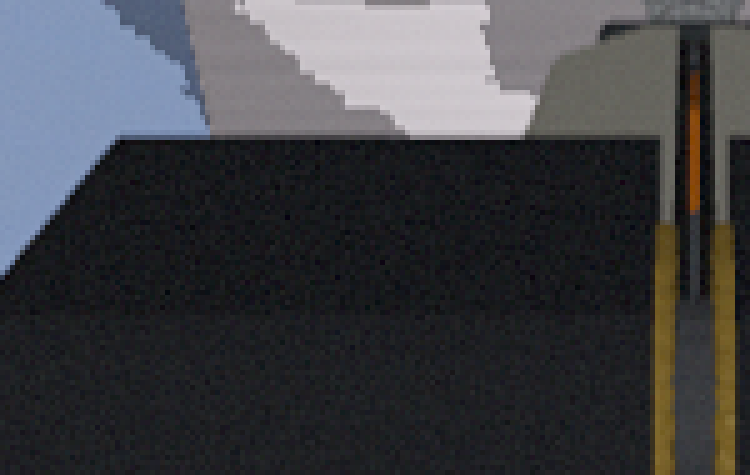

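The hand hides the flag in this view. Turning the tool by another 0.6 rad should keep the flag clear of the hand while pressing, so I check reach and go to hover.

```bash
cat >> h.py <<'E'
YAW=.6
PR=R.from_matrix(Rm@R.from_euler("z",YAW).as_matrix()@R.from_euler("xyz",[np.pi,0,np.pi]).as_matrix()).as_euler("xyz")
E
python3 - <<'E'
from h import *
print(arm.inverse_kinematics([C0[0],C0[1],.055],PR))
arm.movel([C0[0]-.02,C0[1],.11],vel=.12,rotation=trot(.15))
arm.movel([C0[0],C0[1],.088],vel=.1,rotation=PR); arm.hold(.4)
s=arm.get_state(); im=viewer.grab_frame("wrist")[:,:,::-1].copy(); cv2.imwrite("pics/w3.png",im); c=cam("wrist",s)
print(s["time"],s["eef_pos"],s["eef_rot"],PR,s["contact_force"])
P={k:proj(c,O+Rm@np.array(v)/1000).round(1) for k,v in dict(tip=[20,-90,62],green=[27,-92,31],top1=[28,-109,86],top2=[28,-75,86],mir=[8,30,70]).items()};print(P)
x0,y0=[int(t) for t in P["green"]-[60,45]]
print(x0,y0);y0=max(y0,0);x0=max(x0,0)
cv2.imwrite("pics/w3c.png",cv2.resize(im[y0:y0+100,x0:x0+130],None,fx=6,fy=6,interpolation=cv2.INTER_NEAREST))
E
```

```text
[ 0.93257818  0.79769731 -0.94701468  1.90333009  0.83725671  0.89804041
  1.58306696]
6.225 [ 0.48665436 -0.20672872  0.08817929] [-3.14117359e+00 -8.19314871e-05 -2.68685855e+00] [ 3.14159265  0.         -2.68659265] [-0.57862734  0.36615114  0.21311972]
{'tip': array([190.6, 220.7]), 'green': array([198.6, 215. ]), 'top1': array([143.7, 225.4]), 'top2': array([191.3, 253.9]), 'mir': array([340.7, 300.4])}
138 170
```

View pics/w3c.png

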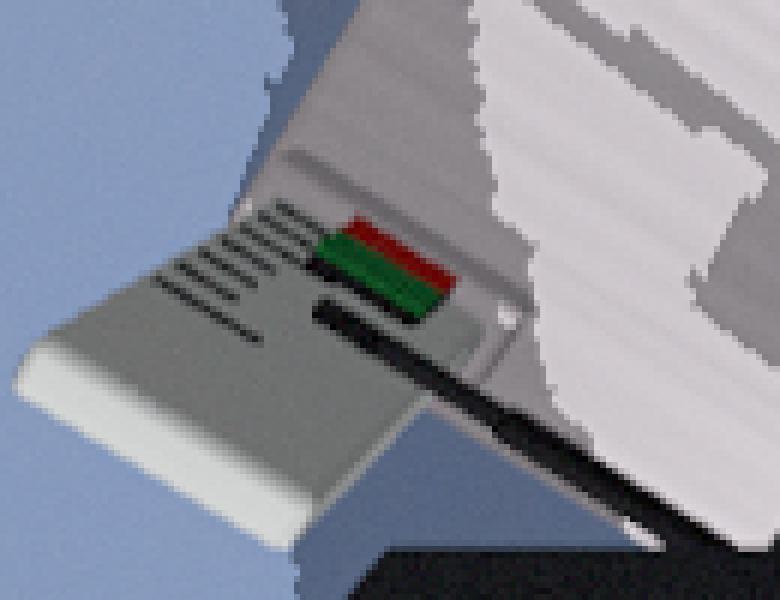

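The tip is observed at (191.2,221.2) against (190.6,220.7) predicted, so the frame is good. The flag's green lies near (201,215) with red just above it in the image; I convert its edges to heights.

```bash
python3 - <<'E'
from h import *
c=cam("wrist",arm.get_state())
def face(uv,x):
    p,dd=ray(c,uv); n=Rm[:,0]; return Rm.T@(p+dd*((O+Rm@[x,0,0]-p)@n)/(dd@n)-O)*1000
for x in(.026,.027,.028):
  print(x)
  for k,p in dict(redbotL=(355,215),redbotR=(458,280),bndL=(337,233),bndR=(448,294),topL=(316,255),topR=(425,318),scaletopL=(50,330),scaletopR=(320,490),lowtickL=(272,200)).items():
    print(k,face((p[0]/6-.5+138,p[1]/6-.5+170),x)[1:].round(1),end="; ")
  print()
for h in(28,30,32): print(h,[(proj(c,O+Rm@np.array([27,y,z])/1000)-[138,170]+.5).round(1)*6 for z in(h-4,h+4) for y in(-100,-84)], "tip",(proj(c,O+Rm@np.array([20,-90,h])/1000)-[138,170]+.5)*6)
E
```

```text
0.026
redbotL [-99.1  19. ]; redbotR [-82.7  19.3]; bndL [-98.4  27.5]; bndR [-82.2  25.2]; topL [-97.6  36.9]; topR [-81.9  35.8]; scaletopL [-107.7   87.3]; scaletopR [-75.9  87. ]; lowtickL [-107.4   29.5]; 
0.027
redbotL [-99.5  16.6]; redbotR [-82.9  16.9]; bndL [-98.8  25.1]; bndR [-82.4  22.9]; topL [-98.   34.7]; topR [-82.1  33.6]; scaletopL [-108.2   85.5]; scaletopR [-76.1  85.3]; lowtickL [-107.9   27.2]; 
0.028
redbotL [-99.9  14.3]; redbotR [-83.2  14.5]; bndL [-99.2  22.8]; bndR [-82.7  20.6]; topL [-98.4  32.5]; topR [-82.4  31.3]; scaletopL [-108.7   83.8]; scaletopR [-76.3  83.5]; lowtickL [-108.3   24.9]; 
28 [array([332.4, 226.2]), array([435.6, 289.8]), array([310.2, 241.2]), array([416.4, 307.2])] tip [412.89747604 232.65055814]
30 [array([327. , 229.8]), array([430.8, 294. ]), array([304.8, 245.4]), array([411.6, 311.4])] tip [407.99416969 236.45831791]
32 [array([321.6, 233.4]), array([426. , 298.2]), array([298.8, 249. ]), array([406.8, 315.6])] tip [403.01790025 240.32273863]
```

Edges give the green centre at 30–31 mm (flag spans about 17–34.5 mm), so I aim the pointer at 30.5 mm. Touch the cap, press partway, and measure the tip.

```bash
python3 - <<'E'
from h import *
s0=arm.get_state()
hit=arm.movel([C0[0],C0[1],.066],vel=.012,force_limit=2.0)
s=arm.get_state(); zc=s["eef_pos"][2]; print("contact",hit,s["time"],s["eef_pos"],np.array(s["contact_force"])-s0["contact_force"])
if hit:
    np.save("zc.npy",zc)
    st=arm.movel([C0[0],C0[1],zc-.0105],vel=.02,force_limit=20); arm.hold(.2)
    s=arm.get_state(); im=viewer.grab_frame("wrist")[:,:,::-1].copy(); cv2.imwrite("pics/w4.png",im)
    print(st,s["time"],s["eef_pos"],np.array(s["contact_force"])-s0["contact_force"])
    c=cam("wrist",s); g=proj(c,O+Rm@[.027,-.092,.031]); print(g,[(z,proj(c,O+Rm@np.array([20,-90,z])/1000).round(1)) for z in(44,40,36,32,28)])
    x0,y0=[int(t) for t in g-[60,45]]; print(x0,y0)
    cv2.imwrite("pics/w4c.png",cv2.resize(im[y0:y0+100,x0:x0+130],None,fx=6,fy=6,interpolation=cv2.INTER_NEAREST))
E
```

```text
contact False 8.2583 [ 0.48685052 -0.20660749  0.06606597] [ 1.21338589 -0.38024904 -1.54565911]
```

```bash
python3 - <<'E'
from h import *
F=[]
for i in range(5):
    arm.hold(.02); F.append(arm.get_state()["contact_force"])
print(np.round(F,2))
s=arm.get_state(); im=viewer.grab_frame("wrist")[:,:,::-1].copy(); cv2.imwrite("pics/w4.png",im)
c=cam("wrist",s); g=proj(c,O+Rm@[.027,-.092,.031]); print(s["time"],g,[(z,proj(c,O+Rm@np.array([20,-90,z])/1000).round(1)) for z in(62,56,52,48,44,40)])
x0,y0=[int(t) for t in g-[60,45]]; print(x0,y0)
a=cv2.resize(im[y0:y0+100,x0:x0+100],None,fx=4,fy=4,interpolation=cv2.INTER_NEAREST)
sc=viewer.grab_frame("scene")[150:250,330:430,::-1]; b=cv2.resize(sc,None,fx=4,fy=4,interpolation=cv2.INTER_NEAREST)
cv2.imwrite("pics/w4c.png",np.hstack([a,b]))
E
```

```text
[[ 0.98  0.21  0.92]
 [-0.8   1.84 -0.05]
 [-0.31 -0.49 -0.29]
 [-0.79 -0.03  0.29]
 [ 0.07  0.64  0.23]]
8.3417 [188.0070755  222.99668677] [(62, array([177.6, 230.4])), (56, array([181.4, 227.5])), (52, array([183.8, 225.6])), (48, array([186.1, 223.9])), (44, array([188.3, 222.1])), (40, array([190.5, 220.5]))]
128 177
```

View pics/w4c.png

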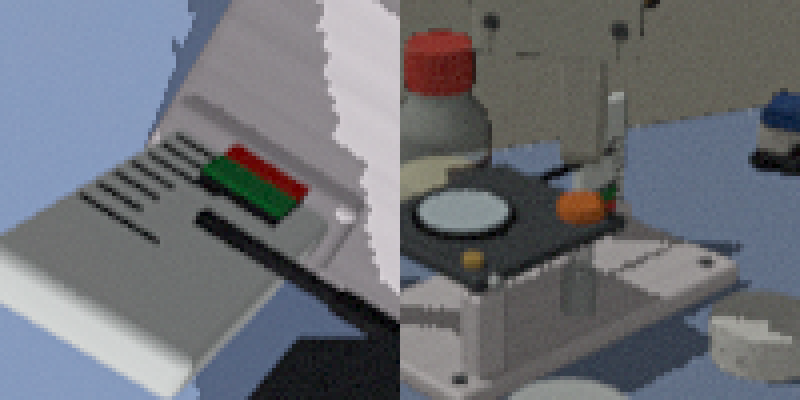

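The pointer is still at rest (tip at 178.3,230.5) and there is no contact force. In the scene crop the fingertips end at about the cap's top edge. I check where the tips really are from the difference with the first scene picture.

```bash
python3 - <<'E'
from h import *
s=arm.get_state(); b=viewer.grab_frame("scene")[:,:,::-1].copy(); cv2.imwrite("pics/s4.png",b); a=cv2.imread("pics/scene0.png")
c=cam("scene"); T=np.array(s["eef_pos"])
print("TCP px",proj(c,T).round(1),"cap top px",proj(c,C0).round(1),"at .073",proj(c,T*[1,1,0]+[0,0,.073]).round(1))
print("cap corners",[proj(c,C0+Rm@np.array(d)/1000).round(1) for d in([12,0,0],[-12,0,0],[0,12,0],[0,-12,0])])
d=np.abs(a.astype(int)-b).max(2)
for v in range(176,216):
    print(v,"".join("#" if d[v,u]>45 else("+" if d[v,u]>25 else".") for u in range(360,395)),"".join("o" if (b[v,u,2]>110 and b[v,u,0]<60) else "." for u in range(360,395)))
E
```

```text
TCP px [374.6 203.4] cap top px [374.7 200.2] at .073 [374.7 200.2]
cap corners [array([370.2, 198.3]), array([379.2, 202.1]), array([370.3, 202. ]), array([378.9, 198.4])]
176 ...............######+............. ...................................
177 ..............+##+++............... ...................................
178 ..............##+.................. ...................................
179 ..............++................... ...................................
180 ..............++....+.............. ...................................
181 ..............++................... ...................................
182 ..............++...++.............. ...................................
183 ..............++....+.............. ...................................
184 ..............++...+............... ...................................
185 ..........++++++....+.............. ...................................
186 ..........++++++....+.............. ...................................
187 ..........+++#++...+............... ...................................
188 ..........+
[... 1412 characters left out ...]
................
207 ................................... ...................................
208 ................................... ...................................
209 ................................... ...................................
210 ................................... ...................................
211 ................................... ...................................
212 ................................... ...................................
213 ................................... ...................................
214 ................................... ...................................
215 ................................... ...................................
```

The fingertips end about 20 mm above the reported TCP: row 190 against the cap at row 200. The wrist view agrees. I descend further until the cap is felt, with averaged forces.

```bash
cat >> h.py <<'E'
def favg(n=10):
    F=[]
    for _ in range(n): arm.hold(.01); F.append(arm.get_state()["contact_force"])
    return np.mean(F,0)
def tip():
    s=arm.get_state(); im=viewer.grab_frame("wrist")[:,:,::-1].copy(); c=cam("wrist",s)
    g=im.max(2)<70; u0,v0=proj(c,O+Rm@[.02,-.06,.056])
    m=g.astype(np.uint8)*255; n,l=cv2.connectedComponents(m)
    r=[]; 
    for y in(-88,-80,-72,-64):   # pointer column crossing: find the best z at each y
        best=[]
        for z in np.arange(20,70,.5):
            zz=62-(62-z)*(60-y)/150; p=proj(c,O+Rm@np.array([20,y,zz])/1000)
            best.append(cv2.getRectSubPix(cv2.cvtColor(im,cv2.COLOR_BGR2GRAY),(1,1),(float(p[0]),float(p[1])))[0,0])
        best=np.array(best,float); zs=np.arange(20,70,.5); k=best<60
        r.append(zs[k].mean().round(1) if k.any() else None); r.append(int(k.sum()))
    return r,im
E
python3 - <<'E'
from h import *
f0=favg(); print(f0.round(2),"rest tip",tip()[0])
hit=arm.movel([C0[0],C0[1],.046],vel=.015,force_limit=4.0)
s=arm.get_state(); print(hit,s["time"],s["eef_pos"],(favg()-f0).round(2)); t,im=tip(); cv2.imwrite("pics/w5.png",im); print(t)
b=viewer.grab_frame("scene")[:,:,::-1].copy(); cv2.imwrite("pics/s5.png",b); a=cv2.imread("pics/scene0.png")
d=np.abs(a.astype(int)-b).max(2)
for v in range(188,204): print(v,"".join("#" if d[v,u]>45 else("+" if d[v,u]>25 else".") for u in range(360,395)),"".join("o" if (b[v,u,2]>110 and b[v,u,0]<60) else "." for u in range(360,395)))
E
```

```text
[-0.03 -0.12 -0.16] rest tip [np.float64(47.1), 52, np.float64(62.0), 13, np.float64(62.5), 13, np.float64(62.8), 22]
False 10.1083 [ 0.48685841 -0.20661387  0.04607558] [-0.06  0.26  0.43]
[np.float64(46.3), 50, np.float64(62.2), 12, np.float64(62.5), 13, np.float64(63.0), 27]
188 ..........++++++..+.#.............. ...................................
189 ..........+#++..+##+............... ...................................
190 ..........+.+#####..+.............. ...................................
191 ..........+#####...++.............. ...................................
192 .........+####+....+............... ...................................
193 .........###.+++...++.............. ...................................
194 .........+.+++++...++.............. ...................................
195 ..........++++++...+............... ...................................
196 ...........++++....+............... ...................................
197 ..........+.++++................... ...................................
198 ..........++######+++.............. ...................................
199 ..........+#########+.............. ...................................
200 ...........#########+.............. .........oo........................
201 ...........+#######+............... .........oo........................
202 .............++++.................. .........oooo......................
203 ................................... ..........oooo.....................
```

The tip measure works (62 mm at rest) and the fingers are now just at the cap. I step down 1 mm at a time, watching the pointer height.

```bash
python3 - <<'E'
from h import *
f0=np.array([-.03,-.12,-.16])
z=.046
for i in range(14):
    z-=.001; arm.movel([C0[0],C0[1],z],vel=.015,force_limit=15); t=tip()[0]; f=favg(5)-f0
    print(round(z,4),t[2:],f.round(1),round(arm.get_state()["time"],2))
    if t[2] is None or t[2]<46 or f[2]>9: break
E
```

```text
0.045 [np.float64(62.2), 12, np.float64(62.5), 13, np.float64(62.0), 31] [0.2 0.2 0. ] 10.63
0.044 [np.float64(61.8), 12, np.float64(62.0), 13, np.float64(62.0), 31] [-0.2  0.1  3.1] 10.97
0.043 [np.float64(59.2), 12, np.float64(59.5), 13, np.float64(61.2), 34] [-0.1 -0.8  3.2] 11.32
0.042 [np.float64(57.2), 12, np.float64(57.5), 13, np.float64(60.5), 37] [-0.2 -1.4  3.9] 11.66
0.041 [np.float64(54.8), 12, np.float64(55.0), 13, np.float64(59.8), 40] [-0.2 -1.9  4.1] 12.0
0.04 [np.float64(52.5), 13, np.float64(52.8), 12, np.float64(59.0), 43] [ 0.3 -2.7  4.3] 12.34
0.039 [np.float64(50.5), 13, np.float64(50.8), 12, np.float64(57.8), 48] [ 0.  -4.   4.7] 12.68
0.038 [np.float64(48.5), 13, np.float64(48.5), 13, np.float64(57.0), 51] [-0.1 -4.2  5.3] 13.03
0.037 [np.float64(46.2), 14, np.float64(46.8), 12, np.float64(55.8), 56] [-0.5 -4.3  5.4] 13.37
0.036 [np.float64(44.2), 12, np.float64(44.5), 13, np.float64(55.2), 58] [-0.1 -4.5  5.9] 13.71
```

Contact is at 0.044 and the pointer sinks 2.2 mm per mm. The sideways force (-4.5 N in y) comes from the cap swinging toward -y, so I follow that by 0.9 mm. I also check the bottle's clearance to the gripper body before going lower.

```bash
python3 - <<'E'
from h import *
im=cv2.imread("pics/top0.png"); hsv=cv2.cvtColor(im,cv2.COLOR_BGR2HSV)
b,st,_=blob(cv2.inRange(hsv,(0,130,80),(8,255,255))|cv2.inRange(hsv,(170,130,80),(180,255,255)),(385,125,430,165)); B=onz(cam("top"),b,.115)
T=R.from_euler("xyz",PR).as_matrix(); print("bottle",B,st,"in tool",(T.T@(B-C0)).round(3),"in mount",Rm.T@(B-O))
f0=np.array([-.03,-.12,-.16])
d=Rm@[0,-.0009,0]
arm.movel(C0*[1,1,0]+d+[0,0,.036],vel=.01); print((favg(8)-f0).round(1),tip()[0][2:])
E
```

```text
bottle [ 0.61150145 -0.24911868  0.115     ] [397 133  22  22 375] in tool [-0.093 -0.093 -0.042] in mount [ 0.10153645 -0.03905407  0.115     ]
[ 0.1 -3.4  5.6] [np.float64(44.5), 13, np.float64(44.5), 13, np.float64(55.2), 58]
```

The bottle clears the body by about 28 mm. Continue down to the green.

```bash
python3 - <<'E'
from h import *
f0=np.array([-.03,-.12,-.16]); base=C0*[1,1,0]+Rm@[0,-.0017,0]
def go(z,v=.015): arm.movel(base+[0,0,z],vel=v,force_limit=15); t=tip()[0]; print(round(z,4),t[2:6],(favg(5)-f0).round(1),round(arm.get_state()["time"],2)); return (t[2]+t[4])/2
go(.034); p=go(.0315)
z=.0315-(p-30.5)/1000/2.2
if 0<.0315-z<.004:
    p=go(z)
t,im=tip(); cv2.imwrite("pics/w6.png",im)
c=cam("wrist"); g=proj(c,O+Rm@[.027,-.092,.031]); x0,y0=[int(q) for q in g-[60,45]]; print(x0,y0,g,"tip pred at p",proj(c,O+Rm@np.array([20,-90,p])/1000))
cv2.imwrite("pics/w6c.png",cv2.resize(im[y0:y0+100,x0:x0+130],None,fx=6,fy=6,interpolation=cv2.INTER_NEAREST))
E
```

```text
0.034 [np.float64(40.0), 13, np.float64(40.5), 13] [-0.3 -2.7  6.5] 14.46
0.0315 [np.float64(35.0), 11, np.float64(35.0), 13] [-0.4 -2.8  7.1] 14.87
0.0295 [np.float64(30.5), 13, np.float64(30.5), 13] [-0.4 -2.1  8. ] 15.24
107 195 [167.12543431 240.30726951] tip pred at p [175.61821726 232.9952512 ]
```

View pics/w6c.png

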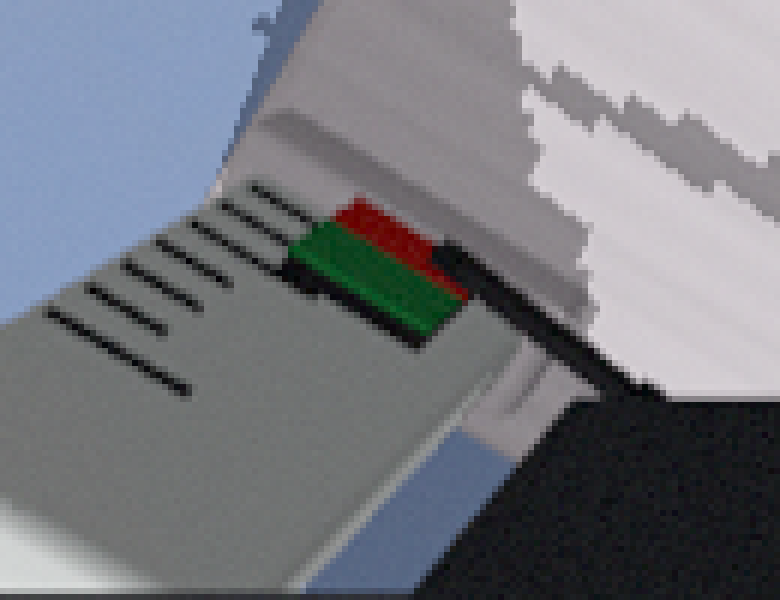

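The pointer at 30.5 mm stands in front of the flag, tip at crop (445,250); the apparent offset onto the red is parallax from above. I recheck the flag height from this closer view.

```bash
python3 - <<'E'
from h import *
c=cam("wrist",arm.get_state())
def face(uv,x):
    p,dd=ray(c,uv); n=Rm[:,0]; return Rm.T@(p+dd*((O+Rm@[x,0,0]-p)@n)/(dd@n)-O)*1000
for x in(.026,.027,.028):
  print(x,end=" ")
  for k,p in dict(redbotL=(358,200),bndL=(328,222),bndR=(462,298),topL=(287,258),topR=(422,334),blackL=(290,278)).items():
    print(k,face((p[0]/6-.5+107,p[1]/6-.5+195),x)[1:].round(1),end="; ")
  print()
im=cv2.imread("pics/w6.png"); hsv=cv2.cvtColor(im,cv2.COLOR_BGR2HSV)
b,s,_=blob(cv2.inRange(hsv,(45,80,30),(85,255,255)),(150,225,190,255)); print("green blob",b,s,face(b,.027),face(b,.026))
E
```

```text
0.026 redbotL [-98.7  20. ]; bndL [-98.6  27.3]; bndR [-82.9  26.5]; topL [-98.   37.5]; topR [-83.   36.8]; blackL [-96.1  40.4]; 
0.027 redbotL [-99.1  18.1]; bndL [-99.   25.5]; bndR [-83.2  24.7]; topL [-98.4  35.8]; topR [-83.2  35.1]; blackL [-96.5  38.7]; 
0.028 redbotL [-99.5  16.3]; bndL [-99.4  23.7]; bndR [-83.4  22.9]; topL [-98.7  34.1]; topR [-83.5  33.4]; blackL [-96.8  37.1]; 
green blob [168.87555556 240.87111111] [155 232  29  19 225] [ 27.         -91.01182432  30.50552748] [ 26.         -90.69236418  32.24560766]
```

Edges and blob both put the green centre at 30–31 mm, so 30.5 is well inside. Hold, release, and check.

```bash
python3 - <<'E'
from h import *
base=C0*[1,1,0]+Rm@[0,-.0017,0]
print(arm.get_state()["time"]); arm.hold(1.0); print(tip()[0][2:6]); arm.hold(.95); print(tip()[0][2:6],arm.get_state()["time"])
arm.movel(base+Rm@[0,.0015,0]+[0,0,.047],vel=.03); arm.movel(base+[0,0,.088],vel=.08); arm.hold(.3)
print(tip()[0][2:6],arm.get_state()["contact_force"])
arm.movel(base+[-.02,0,.20],vel=.12); arm.movel([.42,-.32,.22],vel=.15); arm.hold(.3)
im=viewer.grab_frame("top")[:,:,::-1].copy(); cv2.imwrite("pics/top7.png",im); a=cv2.imread("pics/top0.png"); sc=viewer.grab_frame("scene")[:,:,::-1]; cv2.imwrite("pics/scene7.png",sc)
for n,i in(("a",a),("b",im)):
    hsv=cv2.cvtColor(i,cv2.COLOR_BGR2HSV)
    try:print(n,blob(cv2.inRange(hsv,(4,150,110),(16,255,255)),(360,205,400,235))[0],blob(cv2.inRange(i,(110,110,90),(255,255,255)),(338,178,376,212))[0])
    except Exception as e: print(n,e)
s0=cv2.imread("pics/scene0.png"); 
for n,i in(("s0",s0),("s7",sc.copy())):
    hsv=cv2.cvtColor(i,cv2.COLOR_BGR2HSV); print(n,blob(cv2.inRange(hsv,(4,150,110),(18,255,255)),(360,190,395,215))[0])
d=np.abs(s0.astype(int)-sc).max(2)[165:275,310:440]; print("scene diff px",(d>45).sum(),arm.get_state()["time"])
cv2.imwrite("pics/end.png",cv2.resize(sc[130:280,300:450],None,fx=4,fy=4))
E
```

```text
15.2917
[np.float64(30.8), 12, np.float64(30.8), 12]
[np.float64(30.5), 13, np.float64(30.8), 12] 17.3417
[np.float64(62.2), 14, np.float64(62.2), 14] [-0.28332233  0.1375874  -0.45308786]
a [378.19548872 219.36090226] [355.54509804 194.15490196]
b [378.20437956 219.52554745] [355.60077519 194.15697674]
s0 [374.16666667 200.78333333]
s7 [374.21311475 200.73770492]
scene diff px 0 21.5583
```

View pics/end.png

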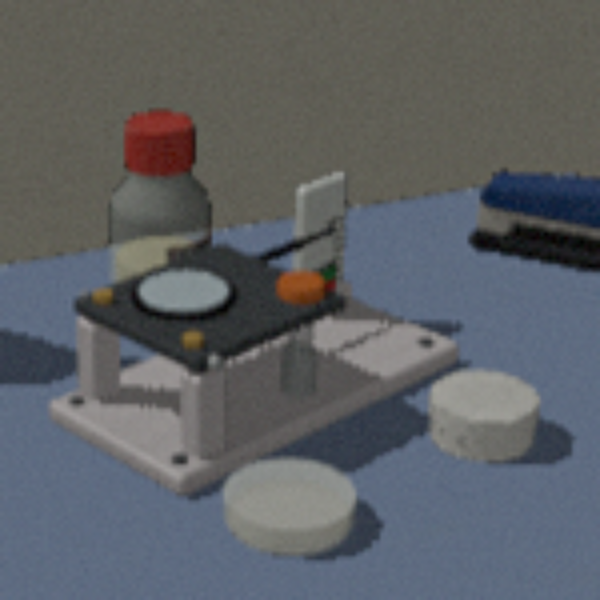

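The plate is back level with the pointer at 62 mm, and mount, tin, dish and bottle are unmoved with the robot clear.

```bash
python3 -c "
from rig import arm
print(arm.hand_in())"
```

```text
the job is handed in; nothing more can be done
None
```

I pressed the cap until the pointer stood in the green (about 30.5 mm high), held it there for just over 2 s and let go; the plate sprang fully back, nothing else moved, and the job is handed in.

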